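Set a frame lath against the flip stop

TASK

Get the picture-frame lath ready for sawing on the cutting guide: flip the red stop all the way down into the channel (leave the blue one up), then slide the lath so it lies flat against the fence and its end is pressed firmly home against the red stop, the stop's loose play taken up, and held pressed for a moment. Push gently, a hard shove makes the red stop's clamp slip along the fence, and leave the jar, cup and stones where they are.

Things in the scene. Friction and masses are not known exactly. Their poses are not given: they have to be found in the camera images.
- guide: Cutting guide fixed to the table: grey bed with an aluminium fence along its far long side, 600 mm long. Origin on the table under the middle; y runs along the fence (stock is fed to +y), x across the bed to the fence, z up. Bed top at z = 15 mm, bed from x = -70 to +30 mm; fence face at x = +30 mm, fence 20 mm thick, top at z = 50 mm. A dark saw line crosses at y = -15 mm.
- lath: Loose dark wooden frame lath with a brass line, 30 mm wide (x), 200 mm long (y), 22 mm high, about 0.1 kg, lying on the bed on the -y side of the stops. Origin at the centre of its underside; its long axis y points about along the guide's +y.
- lath_end (a point): Centre of the lath's leading (+y) end face, 100 mm from its origin and 11 mm above its underside; this face must meet the red stop.
- lath_tail (a point): Centre of the lath's trailing (-y) end face, 11 mm above its underside.
- red_flag (a joint): Angle of the red flip stop: 0 = fully down in the channel, about 1.6 to 2.0 = up; it starts up. It turns about a hinge along the guide's y, is held by stiff friction (about 0.05 N m) and stays where it is left; it cannot go below 0. From up it first moves towards the robot (guide -x) and then down.
- red_hinge (a point): Point on the hinge line of the red stop, at the middle of the blade's thickness: over the fence face (guide x = +30 mm), 58 mm above the table. Axes as the guide's.
- red_blade: Blade of the red stop, a plate 12 mm thick (along y), origin on the hinge. When down its axes are the guide's: it reaches 45 mm from the hinge to -x, its top edge level with the hinge, its bottom 34 mm lower (9 mm over the bed), and blocks the lath. It is loose on its pin: it slides some mm (up to 12) to +y, how far is not known, at 1 to 2 N of drag before it comes up hard.
- red_edge (a point): Outer end of the blade's top edge, 45 mm from the hinge.
- red_face (a point): Point on the blade's -y face that the lath end meets: 15 mm from the hinge line and 27 mm below it when down. Axes as the blade's.
- red_clamp_top (a point): Centre of the top of the red stop's steel clamp block (18 x 40 x 8 mm) on the fence, 60 mm above the table. The clamp is only lightly tightened: it slips along the fence when pushed along it with more than about 13 N.
- blue_flag (a joint): Angle of the blue flip stop, same build as the red; starts up at 1.6 to 2.0 and must stay up. It stands on either side of the red one, 70 to 150 mm from it along the fence; up, it clears the lath.
- blue_hinge (a point): Point on the hinge line of the blue stop, as for the red.
- paint_jar: Paint jar, 60 mm across, 65 mm high, orange label; origin under its centre. Leave alone.
- water_cup: White cup, 72 mm across, 75 mm high; origin under its centre. Leave alone.
- stone: Green painted stone, 70 mm across, 31 mm high; origin under its centre. Leave alone.
- pebble: Reddish pebble, 56 mm across, 24 mm high; origin under its centre. Leave alone.

How it is judged:
On the way, in this order (a step that is already met when the one before it is completed fails the run):
1. the red stop is fully down while the lath is still at least 20 mm short of it (value of joint red_flag below 0.07 rad and y of lath_end in the frame of red_face below -0.02 m), for 0.2 s.
2. the lath, flat on the fence, is pressed on the red blade with more than 3 N (contact force between lath and red_blade above 3 N and value of joint red_flag below 0.1 rad and angle between the y axis of lath and the y axis of guide, either way round below 0.025 rad), for 0.1 s.
At the end, for the whole second after the job is handed in: Red stop down (within 0.07 rad), blue up (over 1.45 rad); lath at rest flat on the bed, within 2 mm of the fence and parallel to it within 0.015 rad, its leading end within 2 mm of the red blade; red clamp within 2 mm of its start (value of joint red_flag below 0.07 rad and value of joint blue_flag above 1.45 rad and y of lath_end in the frame of red_face between -0.002 and 0.003 m and x of lath in the frame of guide above 0.013 m and angle between the y axis of lath and the y axis of guide, either way round below 0.015 rad and z of lath in the frame of guide below 0.018 m and angle between lath's own z axis and vertical below 0.05 rad and distance of red_clamp_top from where it was at the start of the episode below 0.002 m and linear speed of lath below 0.01 m/s); the robot touches nothing.
It fails at once if the red stop's clamp is shoved along the fence by more than 2 mm (distance of red_clamp_top from where it was at the start of the episode above 0.002 m).
It fails at once if the blue stop is knocked down (below 1.45 rad) (value of joint blue_flag below 1.45 rad).
It fails at once if jar, cup, stone or pebble is moved by more than 15 mm (distance of any of paint_jar, water_cup, stone, pebble from where it was at the start of the episode above 0.015 m).
It also fails if it takes over 72 s, if anything falls off the work surface, if the arm or the gripper's body presses on something with over 40 N, if the wrist force passes 120 N, or if a joint passes its speed limit or range.

ROBOT

A 6-joint arm with a two-finger parallel gripper is mounted at the origin on the work surface. World frame = base frame: x ahead of the robot, y to its left, z up, the work surface at z = 0. Lengths are in m, angles in rad, forces in N, time in s.
With the tool pointing down it reaches from about 0.375 to 0.9 m from the base axis. Payload 3.1 kg.
Tool frame: the origin (TCP) lies midway between the tips of the shut fingers; the grasp point (between the pads) lies 19 mm behind it (pinch_z is the distance from the TCP to the grasp point, in m); z points along the fingers, y is the line along which they close (so a half turn about z gives the same grasp; the last joint's range is limited). The gripper opens to 85 mm and grips with 20 to 120 N. Pads are 22 mm wide; open, the fingers measure 114 mm over their backs; the gripper's body (76 mm by 85 mm) begins 54 mm behind the grasp point. The pads swing forward as they close: fully open they stand 13 mm farther back than shut.
Start: joints at [-0.178, 0.527, 1.433, -0, 1.181, -0.178], TCP at [0.625, 0, 0.231] pointing down, gripper open.
Joint ranges: [-3.08, 3.08], [-0.75, 2.2], [0.22, 2.44], [-1.43, 4.57], [0, 2.65], [-2.85, 2.85]. Speed limits (rad/s): [2.79, 2.79, 3.14, 3.14, 3.14, 3.14].

INTERFACE

Orientations are given as a unit quaternion [x, y, z, w].
In Python, from station import sense, snapshot, camera_params, sign_off, pinch_z gives the robot as it stands. The module is installed in compiled form; this text tells all that it offers.
- The arm moves only by the shell command python3 -m handwheel 'ROWS' [FORCE]. ROWS is JSON, a list that holds one entry, the list of rows, each a list of 7 numbers: the turn, a rotation vector about the tool's x, y, z in degrees, then the shift along the tool's x, y, z in m, then the opening, from 0 (shut) to 1 (fully open). A call has 1 to 20 rows; each row shifts and turns the commanded pose from where the row before left it, along the tool's axes as they then stand; what a row does not reach is not made up. A row lasts 1/8 s, in which the tool goes at most 62.5 mm and 10.7 degrees, less where a joint would pass 70% of its speed; a pose out of reach is approached as far as the arm can. A call with a gripper value outside its range is refused whole. The fingers move at their own pace and stop on an object; FORCE is the grip in N (left out, the last holds). Time passes only in rows, so rows that do not move let the fingers close. It gives the time, the measured TCP pose, the force, the opening and the grip force at its end, in the units of the state.
- sense(): the state, without advancing time (a new reading comes with each control period).
- snapshot(name): name is "scene" or "side" or "wrist"; returns the picture (420x560x3 uint8, red, green, blue); there is no depth.
- camera_params(name): a dict with "fx", "fy", "cx", "cy" (pixels), "k1" (the pictures are not rectified: a ray, as slopes to the right and down, at radius r is drawn at 1 + k1 r^2 times it, then the intrinsics apply), "world_to_cam" (4x4, takes a point from world to camera coordinates); the wrist camera has in their place "mount" (4x4, takes a point from camera to tool coordinates, whose origin is the TCP and whose axes are the flange's). Camera axes: x right, y down, z forward; pixel columns grow to the right and rows downward; lengths in m; the calibration is good to about 2 mm. A picture is of the moment at which its call begins: read the wrist's pose just before it. camera_params takes no time and is no camera call.
- sign_off(): hands the job in; it is judged then, once.
The state is a dict: "t": time; "q": joint angles; "qd": joint speeds; "tau": joint torques, N m; "tcp_pos": TCP position; "tool_rot": TCP orientation; "force": force on the tool from outside, world axes, zero at the start; "ft_torque": the same for the moment, N m; "finger_gap": opening from 0.0 (shut) to 1.0 (fully open); "gripper_force": force on a finger pad.
Only numpy, scipy, OpenCV 4.12 (cv2) and the standard library are available. Lean on these libraries where they do the work, as an engineer would, in place of code of your own. Each camera call takes 0.05 s, during which the arm holds its last target. There are 200 camera calls.

## Working session

There is one attempt and no reset: what is moved stays moved. The work goes in short steps, Python scripts to look and compute and a shell command to move; the robot and the scene stay as the last step left them, time stands still between calls to the robot, and variables do not carry over. Pictures are saved under pics/ and viewed, at most 13 in all, crops included, and the job is handed in when it is done.

```bash
mkdir -p pics; cat > h.py <<'E'
import numpy as np, cv2
from station import *
from scipy.spatial.transform import Rotation as R
def snap(cam,name,crop=None,scale=1):
    im=snapshot(cam)[:,:,::-1]
    cv2.imwrite(f'pics/{name}_raw.png',im)
    if crop: x0,y0,x1,y1=crop; im=im[y0:y1,x0:x1]
    im=cv2.resize(im,None,fx=scale,fy=scale,interpolation=cv2.INTER_CUBIC)
    cv2.imwrite(f'pics/{name}.png',im)
def ray(cam,uv,W=None):
    p=camera_params(cam); d=np.array([(uv[0]-p['cx'])/p['fx'],(uv[1]-p['cy'])/p['fy']])
    s=d.copy()
    for _ in range(20): s=d/(1+p['k1']*(s@s))
    if W is None: W=np.linalg.inv(np.array(p['world_to_cam']))
    v=W[:3,:3]@np.array([s[0],s[1],1]); return W[:3,3],v/np.linalg.norm(v)
def wristW():
    s=sense(); T=np.eye(4); T[:3,:3]=R.from_quat(s['tool_rot']).as_matrix(); T[:3,3]=s['tcp_pos']
    return T@np.array(camera_params('wrist')['mount'])
def onz(cam,uv,z,W=None):
    o,v=ray(cam,uv,W); return o+v*(z-o[2])/v[2]
def tri(rays):
    A=sum(np.eye(3)-np.outer(v,v) for o,v in rays); b=sum((np.eye(3)-np.outer(v,v))@o for o,v in rays)
    x=np.linalg.solve(A,b); return x,[np.linalg.norm(np.cross(x-o,v)) for o,v in rays]
def proj(cam,X,W=None):
    p=camera_params(cam); M=np.array(p['world_to_cam']) if W is None else np.linalg.inv(W)
    c=M[:3,:3]@X+M[:3,3]; s=c[:2]/c[2]; s=s*(1+p['k1']*(s@s)); return np.array([p['fx']*s[0]+p['cx'],p['fy']*s[1]+p['cy']])
E
python3 - <<'E'
from h import *
import json
for c in('scene','side'): 
    snap(c,c+'1',None,1.42)
    p=camera_params(c); print(c,np.linalg.inv(np.array(p['world_to_cam'])).round(3).tolist(),p['fx'],p['k1'])
W=wristW(); np.save('W1.npy',W); snap('wrist','wrist1',None,1.42); print(W.round(3).tolist(), sense()['tool_rot'], sense()['force'])
E
```

```text
scene [[0.89, 0.307, -0.337, 0.865], [0.455, -0.566, 0.687, -0.697], [0.02, -0.765, -0.643, 0.702], [0.0, 0.0, 0.0, 1.0]] 485.1537549530197 0.0006776079484751028
side [[0.791, -0.336, 0.511, 0.096], [-0.612, -0.437, 0.66, -0.538], [0.001, -0.834, -0.551, 0.531], [0.0, 0.0, 0.0, 1.0]] 453.7565656894746 0.0076507903841715385
[[1.0, 0.0, -0.003, 0.625], [-0.0, -0.947, -0.32, 0.083], [-0.003, 0.32, -0.947, 0.373], [0.0, 0.0, 0.0, 1.0]] [ 7.07116481e-01  7.07096598e-01 -4.70450246e-04 -6.79869396e-04] [0.16923155 0.51981945 0.05983681]
```

View pics/scene1.png

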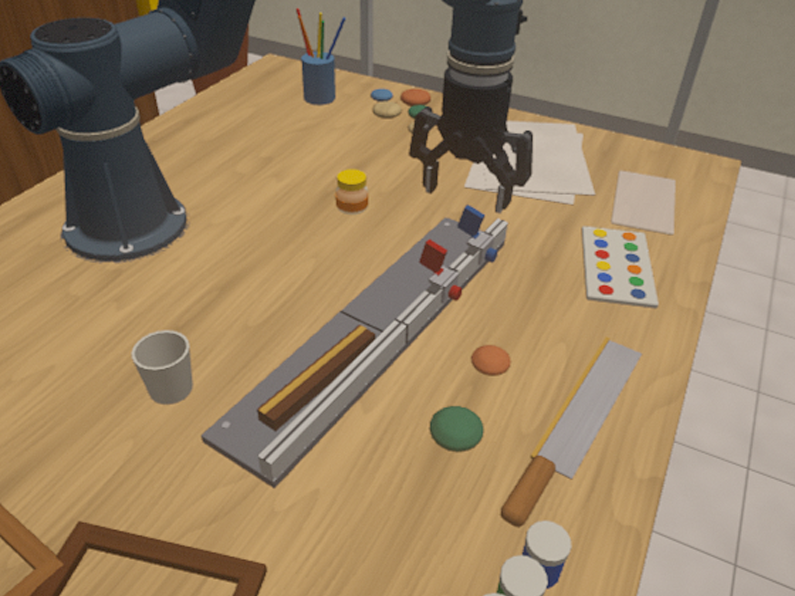

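View pics/side1.png

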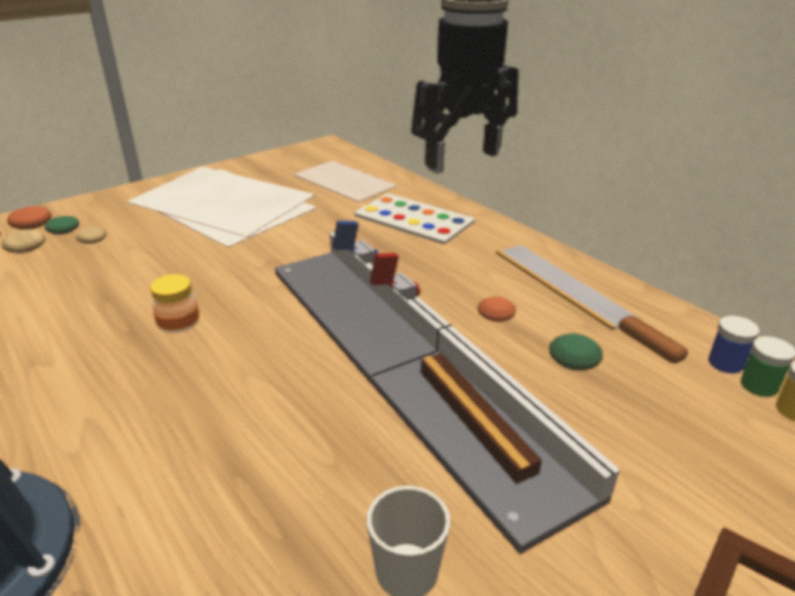

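View pics/wrist1.png

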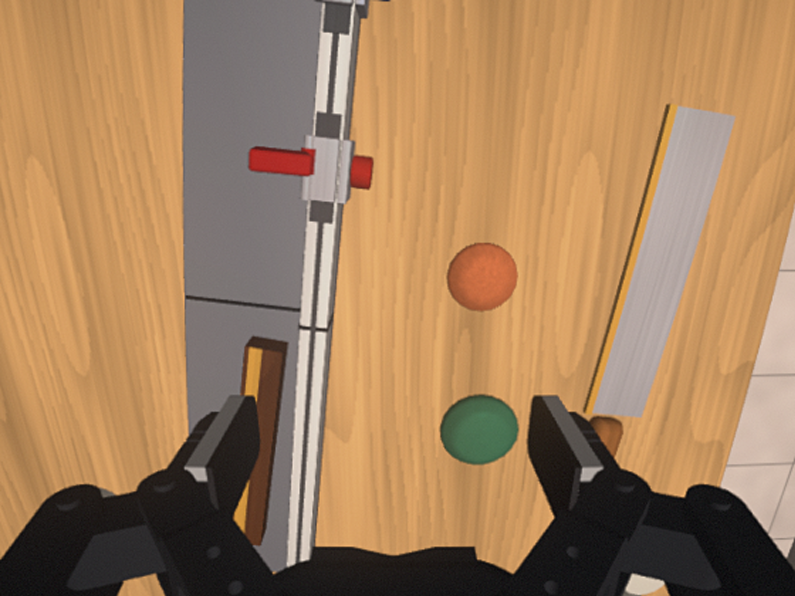

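The views show the guide running nearly along world y. The red stop is up, at wrist (280,160) and scene (433,256). The blue stop is beyond it on the +y side, at scene (471,220). The lath is on the near half, with its lead end at wrist (265,345). I'll enlarge the red stop and lath in all three views.

```bash
python3 - <<'E'
import cv2,numpy as np
def t(n,x0,y0,w=65,h=75,s=4):
    im=cv2.imread(f'pics/{n}1_raw.png')[y0:y0+h,x0:x0+w]; im=cv2.resize(im,None,fx=s,fy=s,interpolation=cv2.INTER_CUBIC)
    for k in range(0,w,10): cv2.line(im,(k*s,0),(k*s,6),(255,255,255),1)
    for k in range(0,h,10): cv2.line(im,(0,k*s),(6,k*s),(255,255,255),1)
    return im
top=np.hstack([t('wrist',170,75,95,75),t('scene',280,145,50,75),t('side',235,155,50,75)])
bot=np.hstack([t('wrist',162,225,55,75),t('scene',178,225,85,75),t('side',290,245,55,75)])
bot=bot[:,:780]; top=top[:,:780]
cv2.imwrite('pics/m1.png',np.vstack([top,bot]))
E
```

```text
(no output)
```

View pics/m1.png

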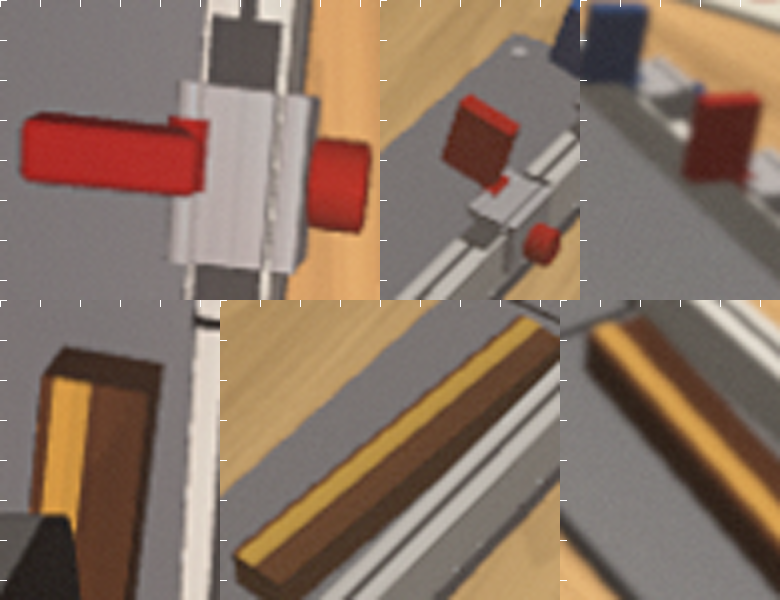

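The crop shows the red blade standing up with its end face visible, and the lath's brass strip on the robot side. Next I'll fit the guide and lath poses to these pixels and triangulate the blade tip.

```bash
cat > fit.py <<'E'
from h import *
from scipy.optimize import least_squares
W1=np.load('W1.npy'); K=1.4196
def pose(p,X): c,s=np.cos(p[2]),np.sin(p[2]); X=np.array(X)/1000; return np.array([p[0]+c*X[0]-s*X[1],p[1]+s*X[0]+c*X[1],X[2]])
def fit(obs,p0):
    f=lambda p:np.concatenate([proj(c,pose(p,X),W1 if c=='wrist' else None)-uv for c,uv,X in obs])
    r=least_squares(f,p0,loss='soft_l1'); 
    print(r.x.round(4)); 
    for o,e in zip(obs,f(r.x).reshape(-1,2)): print(o[0],o[2],e.round(1))
    return r.x
d=lambda a,b:np.array([a/K,b/K]); a=np.array
if __name__=='__main__':
    G=fit([('wrist',d(186,297),(-70,-15,15)),('scene',d(343,314),(-70,-15,15)),('side',d(372,375),(-70,-15,15)),
     ('scene',d(204,436),(-70,-300,15)),('side',d(521,546),(-70,-300,15)),('scene',d(447,220),(-70,300,15)),('side',d(277,269),(-70,300,15)),
     ('wrist',d(300,326),(30,-15,50)),('wrist',d(327,328),(50,-15,50)),('scene',d(262,460),(30,-300,50))],[.6,0,0])
    L=fit([('wrist',a([172.8,243.8]),(-15,100,22+15)),('wrist',a([197.3,248.8]),(15,100,37)),('wrist',a([202.8,241.3]),(15,100,15)),('scene',a([182.3,289.5]),(-15,-100,37)),('scene',a([193,295.8]),(15,-100,37)),
     ('scene',a([254.3,229.5]),(-15,100,37)),('side',a([298,253.8]),(-15,100,37)),('side',a([310,249.5]),(15,100,37)),('side',d(537,462),(15,-100,37))],[.53,-.15,0])
    Gi=lambda X:(R.from_euler('z',-G[2]).as_matrix()@(X-a([G[0],G[1],0]))*1000).round(1)
    print('lath in guide',Gi(pose(L,(0,0,15))),'lead',Gi(pose(L,(0,100,15))),'tail world',pose(L,(0,-100,15)),'yaw rel',L[2]-G[2])
    for n,w,s,e in (('tip+x',(220,118),(314,177.8),(279.5,179.2)),('tip-x',(175.8,113.7),(300.8,169.8),(264.2,180))):
        X,res=tri([ray('wrist',w,W1),ray('scene',s),ray('side',e)]); print(n,X.round(4),Gi(X),np.round(a(res)*1000,1))
    for n,s,e in (('cup',(162,345),(408,510)),('jar',(351,180),(171,285)),('blue tip',(470,208),(346,222))):
        X,res=tri([ray('scene',d(*s)),ray('side',d(*e))]); print(n,X.round(3),Gi(X),np.round(a(res)*1000,1))
    c=[Gi(onz('wrist',q,.06,W1)) for q in ((170+182/4,75+83/4),(170+172/4,75+262/4))]; print('clamp',c)
E
python3 fit.py
```

```text
[ 0.5299 -0.0262 -0.1174]
wrist (-70, -15, 15) [ 0.  -0.5]
scene (-70, -15, 15) [-1.6 -2.2]
side (-70, -15, 15) [-0.9  0.1]
scene (-70, -300, 15) [-1.2 -0.3]
side (-70, -300, 15) [ 1.  -1.1]
scene (-70, 300, 15) [-0.6 -2.8]
side (-70, 300, 15) [-2.7 -1.9]
wrist (30, -15, 50) [1.7 0.3]
wrist (50, -15, 50) [1.9 1. ]
scene (30, -300, 50) [-1.2 -2.7]
[ 0.5048 -0.1677 -0.1892]
wrist (-15, 100, 37) [-0.8  0.4]
wrist (15, 100, 37) [1.7 0.2]
wrist (15, 100, 15) [ 0.4 -0.3]
scene (-15, -100, 37) [-1.8 -1.8]
scene (15, -100, 37) [-0.5  0.2]
scene (-15, 100, 37) [-1.4 -1.1]
side (-15, 100, 37) [-2.4 -0.7]
side (15, 100, 37) [ 0.3 -1.1]
side (15, -100, 37) [ 2.8 -1.3]
lath in guide [  -8.3 -143.4   15. ] lead [ -1.2 -43.7  15. ] tail world [ 0.48598836 -0.26591094  0.015     ] yaw rel -0.07184916751245754
tip+x [0.5796 0.0695 0.1007] [ 38.1 100.9 100.7] [0.2 0.2 0.3]
tip-x [0.5467 0.0738 0.1076] [  4.9 101.3 107.6] [0.3 0.5 0.7]
cup [ 0.331 -0.262  0.082] [-170.1 -257.6   81.7] [0.3 0.3]
jar [0.322 0.243 0.061] [-238.3  242.5   61.2] [2.4 2.4]
blue tip [0.572 0.181 0.11 ] [ 17.1 210.2 110.5] [1.4 1.4]
clamp [array([ 26.2, 117.1,  60. ]), array([26.5, 77.5, 60. ])]
```

Everything checks out: the blade tip is about 101 mm high, the hinge angle is about 1.75, the clamp runs y 77–117, and blue is 109 mm further on. I'll align the tool with the guide (tool x = guide y, tool y = guide x) and drop in behind the red blade with the fingers shut.

```bash
python3 -m handwheel '[[[0,0,6.7,0,0,0,0],[0,0,0,0.02,-0.002,0,0],[0,0,0,0.022,-0.002,0,0],[0,0,0,0.022,-0.002,0,0],[0,0,0,0,0,0.03,0],[0,0,0,0,0,0.03,0],[0,0,0,0,0,0.03,0],[0,0,0,0,0,0.03,0],[0,0,0,0,0,0.019,0],[0,0,0,0,0,0,0],[0,0,0,0,0,0,0]]]' 20
cat >> h.py <<'E'
G=np.array([.5299,-.0262,-.1174])
def gp(X=None):
    s=sense(); X=s['tcp_pos'] if X is None else X
    M=R.from_euler('z',-G[2])
    return (M.apply(np.array(X)-[G[0],G[1],0])*1000).round(1), M.apply(s['force']).round(1)
E
python3 - <<'E'
from h import *
W=wristW(); np.save('W2.npy',W); print(gp(),sense()['t']); snap('wrist','w2',None,1.2)
E
```

```text
t: 1.52
tcp_pos: [0.6274, 0.0646, 0.0933]
tool_rot: [0.747, 0.665, 0.001, 0.001]
force: [0.1, -0.4, -0.4]
finger_gap: 0.001
gripper_force: 0.0
(array([ 86.2, 101.6,  93.3]), array([ 0.2, -0.3, -0.4])) 1.525
```

View pics/w2.png

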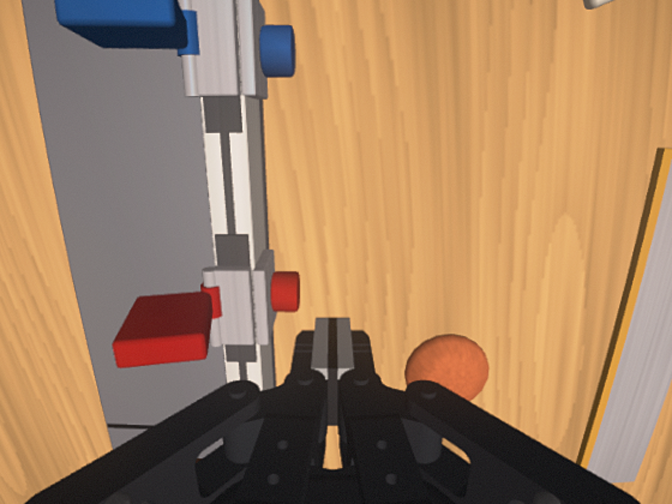

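The picture shows the fence vertical, so the tool is aligned. The shut fingertips at (333,340) are beside the red blade end at (160,345), and blue is clear. Pushing in −x.

```bash
python3 -m handwheel '[[[0,0,0,0,-0.012,0,0],[0,0,0,0,-0.012,0,0],[0,0,0,0,-0.01,0,0],[0,0,0,0,-0.008,0,0],[0,0,0,0,-0.008,0,0],[0,0,0,0,-0.008,0,0],[0,0,0,0,-0.008,0,0]]]'; python3 -c "
from h import *
print(gp())"
python3 -m handwheel '[[[0,0,0,0,-0.008,0,0],[0,0,0,0,-0.008,0,0],[0,0,0,0,-0.008,0,0],[0,0,0,0,-0.006,0,0],[0,0,0,0,0,0,0]]]'; python3 -c "
from h import *
print(gp())"
```

```text
t: 2.45
tcp_pos: [0.5603, 0.072, 0.092]
tool_rot: [0.747, 0.665, -0.0, -0.0]
force: [0.9, -0.1, 1.6]
finger_gap: -0.003
gripper_force: 0.4
(array([ 18.7, 101.1,  92. ]), array([ 0.9, -0. ,  1.6]))
t: 3.08
tcp_pos: [0.5299, 0.0757, 0.0921]
tool_rot: [0.747, 0.665, -0.001, -0.001]
force: [0.4, 0.4, -0.5]
finger_gap: 0.0
gripper_force: 0.0
(array([-11.9, 101.2,  92.1]), array([ 0.3,  0.4, -0.5]))
```

```bash
python3 -m handwheel '[[[0,0,0,0,0,0.006,0],[0,0,0,0,0,0.006,0],[0,0,0,0,0,0.006,0],[0,0,0,0,0,0.006,0],[0,0,0,0,0,0.004,0],[0,0,0,0,0,0.002,0]]]'; 
python3 -m handwheel '[[[0,0,0,0,0,0.002,0],[0,0,0,0,0,0.001,0]]]'
python3 -m handwheel '[[[0,0,0,0,0,0.001,0],[0,0,0,0,0,0,0]]]'
python3 -c "
from h import *
print(gp()); W=wristW(); np.save('W3.npy',W); snap('side','s3',(200,120,350,260),4)"
```

```text
t: 3.82
tcp_pos: [0.519, 0.077, 0.0595]
tool_rot: [0.747, 0.665, -0.009, -0.01]
force: [-14.4, 1.9, 2.5]
finger_gap: 0.002
gripper_force: 7.1
t: 4.08
tcp_pos: [0.5189, 0.077, 0.0564]
tool_rot: [0.747, 0.665, -0.009, -0.01]
force: [-13.7, 1.7, 1.1]
finger_gap: 0.0
gripper_force: 7.0
t: 4.32
tcp_pos: [0.5189, 0.077, 0.0554]
tool_rot: [0.747, 0.665, -0.009, -0.01]
force: [-13.7, 2.4, 0.4]
finger_gap: 0.002
gripper_force: 6.9
(array([-23. , 101.2,  55.4]), array([-13.9,   0.8,   0.4]))
```

View pics/s3.png

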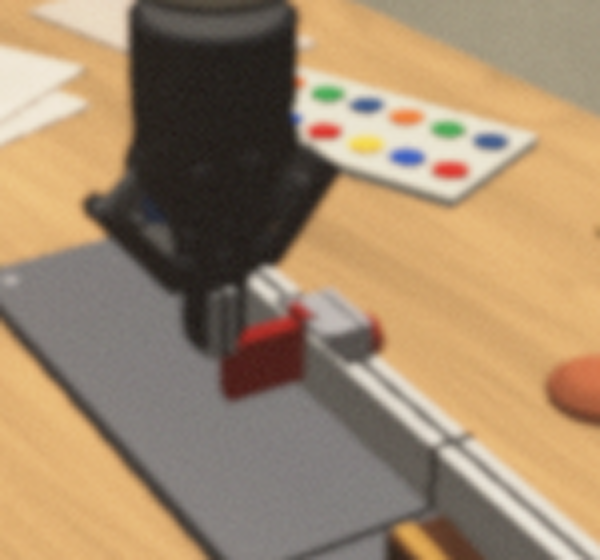

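The side view shows the fingers slipped off the tip to −x, beside an almost-down blade. I'll back off, rise, move over the blade and press it from above.

```bash
python3 -m handwheel '[[[0,0,0,0,-0.01,0,0],[0,0,0,0,-0.008,0,0],[0,0,0,0,0,-0.02,0],[0,0,0,0,0,-0.02,0],[0,0,0,0,0.015,0,0],[0,0,0,0,0.015,0,0],[0,0,0,0,0,0.015,0],[0,0,0,0,0,0.008,0],[0,0,0,0,0,0.006,0],[0,0,0,0,0,0,0]]]'
python3 -c "
from h import *
print(gp())"
python3 -m handwheel '[[[0,0,0,0,0,0.004,0],[0,0,0,0,0,0.002,0]]]'
python3 -m handwheel '[[[0,0,0,0,0,0.002,0],[0,0,0,0,0,0.001,0]]]'
python3 -c "
from h import *
print(gp())"
```

```text
t: 5.62
tcp_pos: [0.542, 0.0742, 0.0683]
tool_rot: [0.747, 0.665, -0.001, -0.001]
force: [-0.4, -0.3, -0.7]
finger_gap: 0.003
gripper_force: 0.0
(array([  0.3, 101.2,  68.3]), array([-0.4, -0.3, -0.7]))
t: 5.88
tcp_pos: [0.5431, 0.0741, 0.0633]
tool_rot: [0.747, 0.665, 0.0, 0.0]
force: [0.4, 0.2, 0.6]
finger_gap: 0.003
gripper_force: 0.0
t: 6.12
tcp_pos: [0.5431, 0.0741, 0.0603]
tool_rot: [0.747, 0.665, 0.0, 0.0]
force: [0.2, 0.6, -0.7]
finger_gap: -0.001
gripper_force: 0.0
(array([  1.4, 101.1,  60.3]), array([ 0.1,  0.6, -0.7]))
```

```bash
python3 -m handwheel '[[[0,0,0,0,0,0.001,0],[0,0,0,0,0,0.001,0]]]'
python3 -m handwheel '[[[0,0,0,0,0,0.001,0],[0,0,0,0,0,0.001,0]]]'
python3 -m handwheel '[[[0,0,0,0,0,0.001,0],[0,0,0,0,0,0,0]]]'
```

```text
t: 6.38
tcp_pos: [0.5431, 0.0741, 0.0583]
tool_rot: [0.747, 0.665, 0.0, 0.0]
force: [0.1, 0.7, 1.5]
finger_gap: 0.003
gripper_force: 0.8
t: 6.62
tcp_pos: [0.5432, 0.0741, 0.0574]
tool_rot: [0.747, 0.665, 0.0, 0.0]
force: [-3.3, -0.4, 12.5]
finger_gap: -0.003
gripper_force: 6.4
t: 6.88
tcp_pos: [0.5432, 0.0741, 0.0572]
tool_rot: [0.747, 0.665, 0.0, 0.0]
force: [-4.0, 0.6, 15.1]
finger_gap: 0.004
gripper_force: 7.1
```

The press met a hard stop at 57.3 mm (12–15 N), so the red stop is fully down. Next I'll move to the robot side of the lath.

```bash
python3 -m handwheel '[[[0,0,0,0,0,-0.03,0],[0,0,0,0,0,-0.025,0],[0,0,0,-0.03,-0.008,0,0],[0,0,0,-0.03,-0.008,0,0],[0,0,0,-0.03,-0.008,0,0],[0,0,0,-0.03,-0.008,0,0],[0,0,0,-0.03,-0.008,0,0],[0,0,0,-0.03,-0.008,0,0],[0,0,0,-0.03,-0.008,0,0],[0,0,0,-0.03,-0.006,0,0],[0,0,0,-0.011,0,0,0],[0,0,0,0,0,0.03,0],[0,0,0,0,0,0.02,0],[0,0,0,0,0,0,0]]]'
python3 - <<'E'
from h import *
print(gp(),sense()['t']); W=wristW(); np.save('W4.npy',W)
snap('side','s4'); snap('wrist','w4')
a=cv2.imread('pics/s4_raw.png')[150:400,200:460]; b=cv2.imread('pics/w4_raw.png')
cv2.imwrite('pics/m4.png',np.hstack([cv2.resize(a,(416,400),interpolation=cv2.INTER_CUBIC),cv2.resize(b,None,fx=.68,fy=400/420)]))
E
```

```text
t: 8.62
tcp_pos: [0.4515, -0.1669, 0.0592]
tool_rot: [0.747, 0.665, -0.0, -0.002]
force: [0.1, -0.4, 0.5]
finger_gap: -0.004
gripper_force: 0.0
(array([ -61.3, -148.9,   59.2]), array([ 0.1, -0.4,  0.5])) 8.625
```

View pics/m4.png

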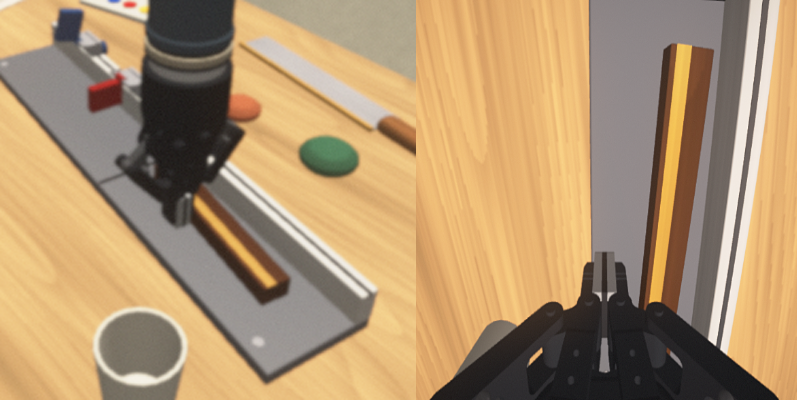

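The red stop is down and blue is up. The fingers are on the −x side of the lath, clear of it. Lowering and pushing toward the fence.

```bash
python3 -m handwheel '[[[0,0,0,0,0,0.016,0],[0,0,0,0,0,0.016,0],[0,0,0,0,0.01,0,0],[0,0,0,0,0.01,0,0],[0,0,0,0,0.008,0,0],[0,0,0,0,0.006,0,0],[0,0,0,0,0.005,0,0],[0,0,0,0,0.004,0,0]]]'
python3 -m handwheel '[[[0,0,0,0,0.003,0,0],[0,0,0,0,0.002,0,0]]]'
python3 -c "
from h import *
print(gp())"
```

```text
t: 9.72
tcp_pos: [0.4925, -0.1719, 0.0289]
tool_rot: [0.747, 0.665, -0.001, -0.003]
force: [-6.1, -0.2, 9.9]
finger_gap: -0.004
gripper_force: 5.0
t: 9.98
tcp_pos: [0.4967, -0.1725, 0.0289]
tool_rot: [0.747, 0.665, -0.002, -0.003]
force: [-8.9, -1.5, 10.2]
finger_gap: -0.001
gripper_force: 5.7
(array([ -15.8, -149.2,   28.9]), array([-8.7, -2.5, 10.2]))
```

```bash
python3 - <<'E'
from h import *
snap('side','s5'); snap('wrist','w5'); snap('scene','c5')
a=cv2.imread('pics/s5_raw.png')[200:350,270:450]; b=cv2.imread('pics/w5_raw.png'); c=cv2.imread('pics/c5_raw.png')[200:350,130:330]
r=lambda i,w,h:cv2.resize(i,(w,h),interpolation=cv2.INTER_CUBIC)
cv2.imwrite('pics/m5.png',np.hstack([np.vstack([r(a,360,300),r(c,360,300)]),r(b[:,100:460],430,600)]))
E
```

```text
(no output)
```

View pics/m5.png

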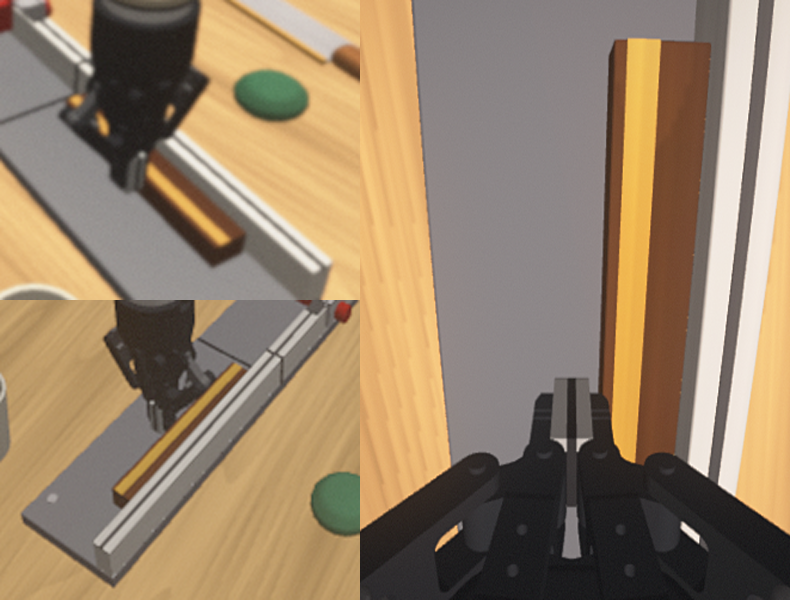

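The wrist view shows the lath's lead near the fence and slightly yawed. The finger's wider knuckle rests on the lath's top edge, which explains the 10 N upward. I'll raise to about 32 mm and push on gently with the pad tips only.

```bash
python3 -m handwheel '[[[0,0,0,0,-0.006,0,0],[0,0,0,0,0,-0.0048,0],[0,0,0,0,0,0,0]]]'
python3 -m handwheel '[[[0,0,0,0,0.003,0,0],[0,0,0,0,0.003,0,0],[0,0,0,0,0.002,0,0],[0,0,0,0,0.002,0,0]]]'
python3 -c "
from h import *
print(gp())"
python3 -m handwheel '[[[0,0,0,0,0.001,0,0],[0,0,0,0,0.001,0,0]]]'
python3 -c "
from h import *
print(gp())"
```

```text
t: 10.5
tcp_pos: [0.4949, -0.1733, 0.0336]
tool_rot: [0.747, 0.665, 0.0, 0.001]
force: [-0.2, -0.5, -0.0]
finger_gap: 0.001
gripper_force: 0.0
t: 11.0
tcp_pos: [0.503, -0.1737, 0.0329]
tool_rot: [0.747, 0.665, -0.001, -0.001]
force: [-4.2, -2.0, 2.3]
finger_gap: -0.002
gripper_force: 2.1
(array([  -9.4, -149.7,   32.9]), array([-3.9, -2.5,  2.3]))
t: 11.25
tcp_pos: [0.5031, -0.1737, 0.0329]
tool_rot: [0.747, 0.665, -0.002, -0.003]
force: [-6.8, -3.1, 5.0]
finger_gap: -0.0
gripper_force: 3.7
(array([  -9.3, -149.6,   32.9]), array([-6.4, -3.9,  5. ]))
```

The x position stalled and force rose, so the lath is on the fence. Next: back off, rise, go behind the tail, and turn 90° so that a flat 22 mm pad face meets the tail.

```bash
python3 -m handwheel '[[[0,0,0,0,-0.01,0,0],[0,0,0,0,-0.01,0,0],[0,0,0,0,0,-0.03,0],[0,0,0,0,0,-0.03,0],[0,0,0,-0.03,0.01,0,0],[0,0,0,-0.03,0.01,0,0],[0,0,0,-0.03,0.01,0,0],[0,0,0,-0.03,0.012,0,0],[0,0,10,-0.005,0,0,0],[0,0,10,0,0,0,0],[0,0,10,0,0,0,0],[0,0,10,0,0,0,0],[0,0,10,0,0,0,0],[0,0,10,0,0,0,0],[0,0,10,0,0,0,0],[0,0,10,0,0,0,0],[0,0,10,0,0,0,0],[0,0,0,0,0,0,0]]]'
python3 - <<'E'
from h import *
print(gp(),R.from_quat(sense()['tool_rot']).as_matrix().round(3).tolist(),G[2])
W=wristW(); np.save('W6.npy',W); snap('wrist','w6'); snap('side','s6')
r=lambda i,w,h:cv2.resize(i,(w,h),interpolation=cv2.INTER_CUBIC)
a=cv2.imread('pics/s6_raw.png')[200:380,280:450]; b=cv2.imread('pics/w6_raw.png')
cv2.imwrite('pics/m6.png',np.hstack([r(a,340,360),r(b,460,360)]))
E
```

```text
t: 13.5
tcp_pos: [0.5129, -0.3008, 0.093]
tool_rot: [0.998, -0.058, 0.0, -0.0]
force: [0.0, 0.4, -0.3]
finger_gap: -0.002
gripper_force: 0.0
(array([  15.3, -274.7,   93. ]), array([-0. ,  0.4, -0.3])) [[0.993, -0.115, 0.0], [-0.115, -0.993, 0.0], [0.0, -0.0, -1.0]] -0.1174
```

View pics/m6.png

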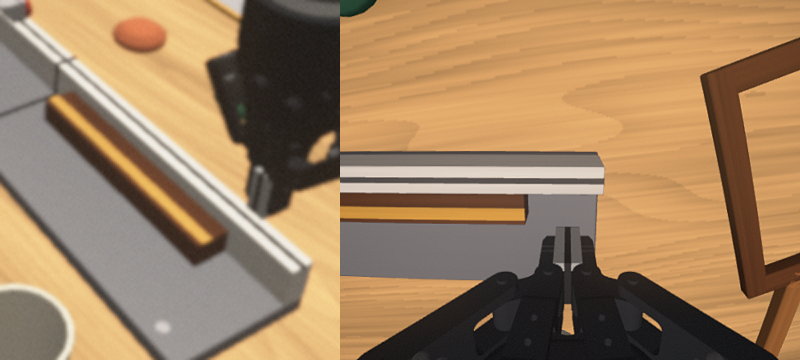

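The lath lies parallel along the fence. The fingers are behind its tail, which is at about (525,222) in the composite. Working out the tail position, then descending.

```bash
python3 - <<'E'
from h import *
W=np.load('W6.npy')
for n,uv,z in (('tail -x top',((525-340)/460*560,222*420/360),.037),('fence end inner top',((604-340)/460*560,193*420/360),.05)): print(n,gp(onz('wrist',uv,z,W))[0])
E
python3 -m handwheel '[[[0,0,0,-0.003,0,0.03,0],[0,0,0,0,0,0.02,0],[0,0,0,0,0,0.011,0],[0,0,0,0,0,0,0]]]'
```

```text
tail -x top [  -1.2 -240.7   37. ]
fence end inner top [  27.7 -300.9   50. ]
t: 14.1
tcp_pos: [0.5098, -0.3003, 0.0315]
tool_rot: [0.998, -0.058, -0.001, -0.0]
force: [-0.3, -0.7, 0.5]
finger_gap: -0.004
gripper_force: 0.0
```

```bash
python3 -m handwheel '[[[0,0,0,0,-0.01,0,0],[0,0,0,0,-0.01,0,0],[0,0,0,0,-0.006,0,0],[0,0,0,0,-0.006,0,0],[0,0,0,0,-0.008,0,0],[0,0,0,0,-0.008,0,0],[0,0,0,0.0005,-0.01,0,0],[0,0,0,0,-0.01,0,0],[0,0,0,0.0005,-0.01,0,0],[0,0,0,0,-0.01,0,0],[0,0,0,0.0005,-0.01,0,0],[0,0,0,0,-0.01,0,0],[0,0,0,0.0005,-0.008,0,0],[0,0,0,0,-0.004,0,0]]]'; python3 -c "
from h import *
print(gp())"
python3 -m handwheel '[[[0,0,0,0.0002,-0.005,0,0],[0,0,0,0,-0.003,0,0],[0,0,0,0.0002,-0.002,0,0],[0,0,0,0,0,0,0]]]'
python3 - <<'E'
from h import *
print(gp())
W=wristW(); np.save('W7.npy',W); snap('wrist','w7'); snap('side','s7')
r=lambda i,w,h:cv2.resize(i,(w,h),interpolation=cv2.INTER_CUBIC)
a=cv2.imread('pics/s7_raw.png')[150:330,230:400]; b=cv2.imread('pics/w7_raw.png')
cv2.imwrite('pics/m7.png',np.hstack([r(a,400,424),r(b,400,300) if 0 else r(b,400,424)]))
E
```

```text
t: 15.85
tcp_pos: [0.5256, -0.1808, 0.0319]
tool_rot: [0.998, -0.058, -0.001, -0.0]
force: [-3.3, -5.1, 2.0]
finger_gap: 0.003
gripper_force: 2.2
(array([  13.8, -154. ,   31.9]), array([-2.7, -5.5,  2. ]))
t: 16.35
tcp_pos: [0.5272, -0.1713, 0.0318]
tool_rot: [0.998, -0.059, -0.001, -0.0]
force: [-1.8, -2.6, 0.6]
finger_gap: 0.001
gripper_force: 1.3
(array([  14.3, -144.4,   31.8]), array([-1.4, -2.8,  0.6]))
```

View pics/m7.png

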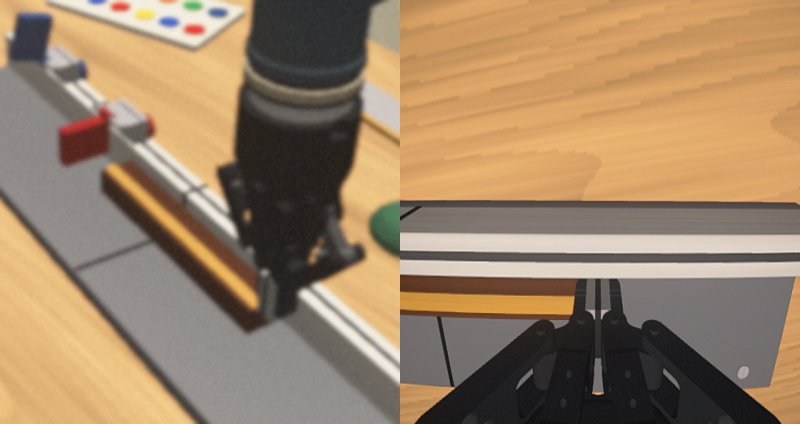

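The lath is about 30 mm short of the red blade and along the fence. Continuing slowly.

```bash
python3 -m handwheel '[[[0,0,0,0,-0.004,0,0],[0,0,0,0,-0.004,0,0],[0,0,0,0,-0.004,0,0],[0,0,0,0,-0.004,0,0],[0,0,0,0,-0.003,0,0],[0,0,0,0,-0.002,0,0]]]'|grep -E 'pos|^force'
python3 -m handwheel '[[[0,0,0,0,-0.001,0,0],[0,0,0,0,-0.001,0,0],[0,0,0,0,-0.001,0,0]]]'|grep -E 'pos|^force'
python3 -m handwheel '[[[0,0,0,0,-0.001,0,0],[0,0,0,0,-0.001,0,0],[0,0,0,0,-0.001,0,0]]]'|grep -E 'pos|^force'
python3 -c "
from h import *
print(gp())"
```

```text
tcp_pos: [0.5303, -0.1507, 0.0321]
force: [-0.6, -0.4, 0.5]
tcp_pos: [0.5306, -0.1481, 0.0322]
force: [-0.1, -0.8, -0.2]
tcp_pos: [0.5309, -0.145, 0.0322]
force: [-0.5, -1.8, 1.3]
(array([  14.9, -117.8,   32.2]), array([-0.3, -1.8,  1.3]))
```

```bash
for i in 1 ; do python3 -m handwheel '[[[0,0,0,0,-0.001,0,0],[0,0,0,0,-0.001,0,0],[0,0,0,0,-0.001,0,0]]]'|grep -E 'pos|^force'; python3 -m handwheel '[[[0,0,0,0,-0.001,0,0],[0,0,0,0,-0.001,0,0]]]'|grep -E 'pos|^force';  python3 -m handwheel '[[[0,0,0,0,-0.001,0,0],[0,0,0,0,-0.001,0,0]]]'|grep -E 'pos|^force'; done
python3 -c "
from h import *
print(gp())"
```

```text
tcp_pos: [0.5312, -0.142, 0.0321]
force: [-0.6, -1.1, 0.6]
tcp_pos: [0.5314, -0.14, 0.0321]
force: [0.5, -0.7, 0.8]
tcp_pos: [0.5317, -0.138, 0.0321]
force: [0.2, -2.2, 1.5]
(array([  14.9, -110.8,   32.1]), array([ 0.4, -2.2,  1.5]))
```

```bash
python3 -m handwheel '[[[0,0,0,0,-0.001,0,0],[0,0,0,0,-0.001,0,0]]]'|grep -E 'pos|^force'; python3 -m handwheel '[[[0,0,0,0,-0.001,0,0],[0,0,0,0,-0.001,0,0]]]'|grep -E 'pos|^force';  python3 -m handwheel '[[[0,0,0,0,-0.001,0,0],[0,0,0,0,-0.001,0,0]]]'|grep -E 'pos|^force'
python3 -c "
from h import *
print(gp())"
```

```text
tcp_pos: [0.532, -0.1363, 0.0321]
force: [-0.1, -3.3, 1.3]
tcp_pos: [0.5322, -0.1341, 0.0322]
force: [-0.4, -2.8, 1.5]
tcp_pos: [0.5324, -0.132, 0.0321]
force: [-0.4, -2.9, 0.4]
(array([  14.8, -104.8,   32.1]), array([-0. , -2.9,  0.4]))
```

The push force rose to about 3 N, so the blade is now sliding through its play. Continuing to the hard stop in small steps.

```bash
python3 -m handwheel '[[[0,0,0,0,-0.001,0,0],[0,0,0,0,-0.0005,0,0]]]'|grep -E 'pos|^force'; python3 -m handwheel '[[[0,0,0,0,-0.001,0,0],[0,0,0,0,-0.0005,0,0]]]'|grep -E 'pos|^force';  python3 -m handwheel '[[[0,0,0,0,-0.001,0,0]]]'|grep -E 'pos|^force'
python3 -c "
from h import *
print(gp())"
```

```text
tcp_pos: [0.5326, -0.1305, 0.0321]
force: [0.0, -3.2, 1.8]
tcp_pos: [0.5327, -0.1297, 0.0321]
force: [-1.6, -6.7, 0.6]
tcp_pos: [0.5331, -0.1295, 0.0322]
force: [-1.4, -9.8, 0.5]
(array([  15.3, -102.2,   32.2]), array([-0.3, -9.9,  0.5]))
```

It has come up hard: position stalled and force is at 9.9 N, under the 13 N slip. Holding briefly, then backing straight off and lifting.

```bash
python3 -m handwheel '[[[0,0,0,0,0,0,0],[0,0,0,0,0,0,0],[0,0,0,0,0,0,0]]]'|grep -E 'pos|^force'
python3 -m handwheel '[[[0,0,0,0,0.002,0,0],[0,0,0,0,0.003,0,0],[0,0,0,0,0.01,0,0],[0,0,0,0,0.02,0,0],[0,0,0,0,0,-0.03,0],[0,0,0,0,0,-0.05,0],[0,0,0,0,0.03,-0.03,0],[0,0,0,0,0.03,0,0],[0,0,0,0,0.03,0,0],[0,0,0,0,0,0,0]]]'|grep -E '^t:|pos|^force'
python3 - <<'E'
from h import *
snap('side','s8'); snap('scene','c8')
r=lambda i,w,h:cv2.resize(i,(w,h),interpolation=cv2.INTER_CUBIC)
a=cv2.imread('pics/s8_raw.png')[145:270,225:350]; b=cv2.imread('pics/c8_raw.png')[130:255,220:345]
cv2.imwrite('pics/m8.png',np.hstack([r(a,400,400),r(b,400,400)]))
E
```

```text
tcp_pos: [0.5332, -0.1296, 0.0322]
force: [-1.4, -7.2, 0.3]
t: 21.82
tcp_pos: [0.518, -0.2555, 0.1423]
force: [0.7, 0.2, -0.2]
```

View pics/m8.png

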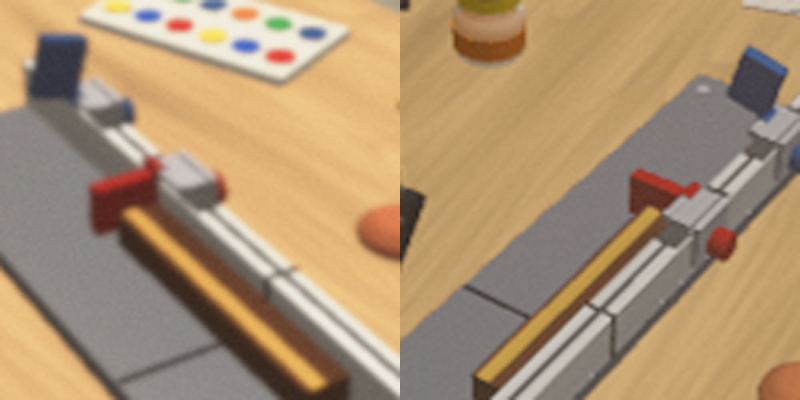

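The lath lies flat along the fence with its end at the red blade, blue is up and the gripper is clear. Handing in.

```bash
python3 -c "
from station import *
print(sign_off())"
```

```text
the job is handed in; nothing more can be done
None
```

I handed the job in, but the hand-in gave no verdict: the red stop is fully down, the blue one is still up, and the lath lies along the fence with its end pressed home against the red stop, peaking at 9.9 N and held for about 0.4 s, at about 22 s on the clock; I did not measure whether the clamp moved.

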